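# Slide the fence board into its notch and bolt it

### The job

On the setting-out jig, push the wooden fence board along its two rails with your fingertips until it drops flat into the locating notch, then push the red tab of the slide bolt fully home over the board so that it is locked down. Only push: do not pick the board up, and leave the tools and blocks lying around the jig where they are.

Things in the scene. Friction and masses are not known exactly. Their poses are not given: they have to be found in the camera images.
- jig: Setting-out jig fixed to the table. Origin on the table under the track's middle, z up. Two aluminium rails run along y = -240 to 210 mm, running faces at |x| 62 to 92 mm, 45 mm high; grey guide lips outside at |x| 92 to 104, top 54 mm high. Between the rails is a free channel down to a dark wooden base 12 mm high (a 42 mm high cross bar at y 196 to 210). The board is slid toward +y.
- notch (a point): Centre of the locating notch, at (0, 100, 35) mm in the jig's frame and with its axes. Here, from y = 45 to 155 mm of the jig, both running faces lie 10 mm lower (35 mm above the table), between upright end walls. This point is level with the lowered faces, midway between the rails.
- board: Loose light-wood board, 0.25 to 0.5 kg, black line on top: 180 mm along x (across the rails), 100 along y, 18 thick. Origin: centre of its underside; axes nearly the jig's. Starts on the rails on the -y side, underside 45 mm above the table (35 seated). Play: 2 mm each side, 10 mm along y in the notch. A fingertip in the channel, 42 mm up, pushes it at the middle of its -y edge with 1 to 6 N.
- lock_bolt (a joint): Slide bolt on the jig's -x side beside the notch: 0 = drawn back, 0.040 m = home against its stop, moving along the jig's +x. Needs about 3 N, no spring, stays where left. Flat steel bar 30 mm wide, underside 56 mm above the table; home, it reaches 23 mm over the seated board, 3 mm above it; a board still riding on the rails blocks it.
- bolt_tab (a point): On the outer (-x) face of the bolt's upright red tab, 86 mm above the table; moves with the bolt, axes as the jig's. Drawn back it is at (-169, 100, 86) mm in the jig's frame. The tab is 32 mm wide along y, 8 mm thick toward +x, its top 100 mm above the table. The dark bolt housing round it (jig x -175 to -107, y 75 to 125 mm) is at most 75 mm high.
- screwdriver: Bystander, loose on the table: red-handled screwdriver, 205 mm long. Origin: centre of its underside.
- tape_roll: Bystander, loose on the table: masking tape roll, 104 mm across, 25 mm high. Origin: centre of its underside.
- tape_measure: Bystander, loose on the table: yellow tape measure, 36x102x62 mm. Origin: centre of its underside.
- alu_block: Bystander, loose on the table: bare aluminium block, 50x70x25 mm. Origin: centre of its underside.
- pliers: Bystander, loose on the table: blue-handled pliers, 206 mm long, 17 mm high. Origin: centre of its underside.
Things that resemble listed ones, but are neither listed nor needed, are in the scene too. There is more than one size of the board; the job needs the larger.

How it is judged:
By the outcome, as a careful person would: the job done as asked, in the order asked, and still so for the second after the job is handed in, with the robot touching nothing.
It also fails if it takes over 48 s, if anything falls off the work surface, if the arm or the gripper's body presses on something with over 40 N, if the wrist force passes 120 N, or if a joint passes its speed limit or range.

### The arm

A 7-joint arm with a two-finger parallel gripper is mounted at the origin on a cart in front of the work surface, level with it; the furniture and walls round the work are solid. World frame = base frame: x ahead of the robot, y to its left, z up, the work surface at z = 0. Lengths are in m, angles in rad, forces in N, time in s.
With the tool pointing down it reaches from about 0.425 to 1.025 m from the base axis. Payload 9.4 kg.
Tool frame: the origin (TCP) lies midway between the tips of the shut fingers; the grasp point (between the pads) lies 19 mm behind it (env.grasp_offset is the distance from the TCP to the grasp point, in m); z points along the fingers, y is the direction in which the jaws open and shut (so a half turn about z gives the same grasp; the last joint's range is limited). The gripper opens to 85 mm and grips with 20 to 120 N. Pads are 22 mm wide; open, the fingers measure 114 mm over their backs; the gripper's body (76 mm by 85 mm) begins 54 mm behind the grasp point. The pads swing forward as they close: fully open they stand 13 mm farther back than shut.
Start: joints at [-1.229, 0.599, -0.003, 1.599, 0.002, 0.943, -0.08], TCP at [0.295, 0.662, 0.231] pointing down, gripper open.
Joint ranges: [-2.57, 2.57], [-0.35, 1.97], [-1.29, 1.29], [0.11, 2.56], [-1.05, 4.19], [0.11, 1.86], [-2.63, 2.63]. Speed limits (rad/s): [2.22, 2.22, 3.01, 3.01, 3.14, 3.14, 3.14].

### API

Orientations are given as a 3x3 rotation matrix whose columns are the frame's x, y, z axes.
In Python, from rig import env, solver, get_obs, optics, job gives the robot as it stands. Calls block until the motion is done:
- env.movep(position, orientation): joint-space move of the TCP to a pose.
- env.line_to(position, rotation=None, speed=0.15, guard=None): straight line of the TCP; rotation=None keeps the orientation; speed is the mean speed in m/s. With guard (N) it stops when the force on the tool has changed by that much, and returns True; else False.
- env.set_joints(angles): joint-space move.
- env.move_gripper(opening, effort=None): opening from 0.0 (shut) to 1.0 (fully open); effort is the grip in N (None keeps the last); returns when the fingers have stopped.
- env.pause(seconds).
- solver.ik(position, orientation): joint angles nearest the present ones, or None.
- get_obs(): the state.
- optics.read_camera(name): name is "scene" or "top"; returns the picture (480x640x3 uint8, blue, green, red); there is no depth.
- optics.camera_params(name): a dict with "fx", "fy", "cx", "cy" (pixels), "xyz" and "attitude" of the camera in the world. Camera axes: x right, y down, z forward; pixel columns grow to the right and rows downward; lengths in m; the calibration is good to about 2 mm. A picture is of the moment at which its call begins. camera_params takes no time and is no camera call.
A pose or a line that the arm cannot do raises env.Unreachable and nothing moves.
- job.sign_off(): hands the job in, once; it reports no verdict.
The state is a dict: "t": time; "joint_pos": joint angles; "qvel": joint speeds; "joint_efforts": joint torques, N m; "eef_pos": TCP position; "orientation": TCP orientation; "wrist_force": force on the tool from outside, world axes, zero at the start; "torque": the same for the moment, N m; "finger_gap": opening from 0.0 (shut) to 1.0 (fully open).
Only numpy, scipy, OpenCV 4.12 (cv2) and the standard library are available. Lean on these libraries where they do the work, as an engineer would, in place of code of your own. Each camera call takes 0.05 s, during which the arm holds its last target. There are 200 camera calls.

## Working session

There is one attempt and no reset: what is moved stays moved. The work goes in short steps, each a Python script; the robot and the scene stay as the last script left them, time stands still between calls to the robot, and variables do not carry over. Pictures are saved under pics/ and viewed, about 8 in all and at most 12, crops included, and the job is handed in when it is done.

```bash
mkdir -p pics
python3 - <<'E'
from rig import env, get_obs, optics
import cv2
for n in("scene","top"):
    cv2.imwrite(f"pics/{n}0.png",optics.read_camera(n)); p=optics.camera_params(n); print(n,p)
o=get_obs(); print(o["t"],o["eef_pos"],o["orientation"],o["wrist_force"])
E
```

```text
scene {'fx': 577.0808918208745, 'fy': 577.0808918208745, 'cx': 329.49944669763397, 'cy': 244.6895580950082, 'xyz': array([-0.53277267, -1.21216413,  1.04423974]), 'attitude': array([[ 0.73947411, -0.36566234,  0.56521597],
       [-0.67279753, -0.37295551,  0.63894262],
       [-0.02283684, -0.85275743, -0.52180766]])}
top {'fx': 613.6914380783073, 'fy': 613.6914380783073, 'cx': 318.2566242204646, 'cy': 229.17377094462424, 'xyz': array([ 0.37852765, -0.0683456 ,  1.66469899]), 'attitude': array([[ 0.02096262, -0.99685116,  0.07647435],
       [-0.9995867 , -0.01939206,  0.02122225],
       [-0.01967243, -0.07688761, -0.99684567]])}
0.1 [0.29465464 0.661984   0.23048948] [[-9.13607839e-01  4.06596248e-01 -4.56445832e-04]
 [ 4.06596487e-01  9.13606900e-01 -1.31480336e-03]
 [-1.17582050e-04 -1.38680393e-03 -9.99999031e-01]] [0.49430505 0.07420583 0.14033833]
```

View pics/scene0.png

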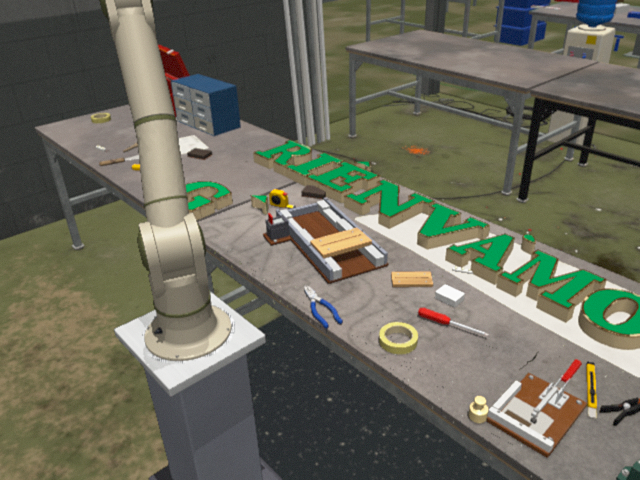

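View pics/top0.png

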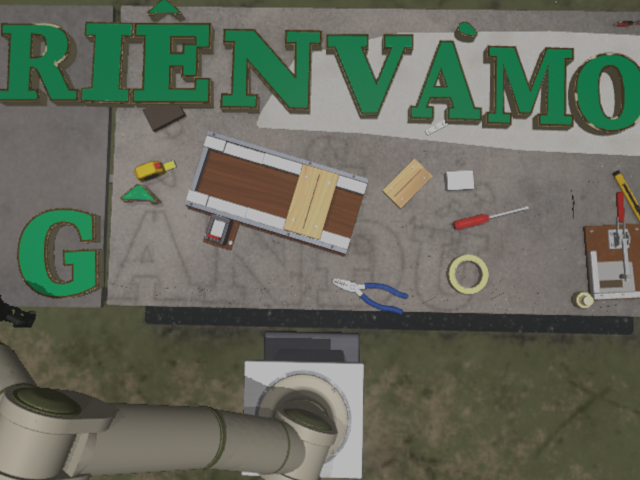

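Both pictures show the jig, with the large board with its black line lying across the rails (top 311,201; scene 340,243) and the bolt with its red tab (top 217,228). 
Look-alikes: the small loose board (top 408,184; scene 412,279) is not on the rails and is smaller, so I reject it. The other fixture with a red-handled clamp (top 620,255) isn't the jig. For the red tab, the screwdriver handle (470,222) and the clamp handle (620,208) are also red, and I reject both. I'm choosing the board at (311,201) and checking it with one close crop.

Run:
```python
import cv2
a=cv2.imread("pics/top0.png")[125:260,180:380]
cv2.imwrite("pics/crop1.png",cv2.resize(a,None,fx=4,fy=4,interpolation=cv2.INTER_CUBIC))
```

```text
(no output)
```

View pics/crop1.png

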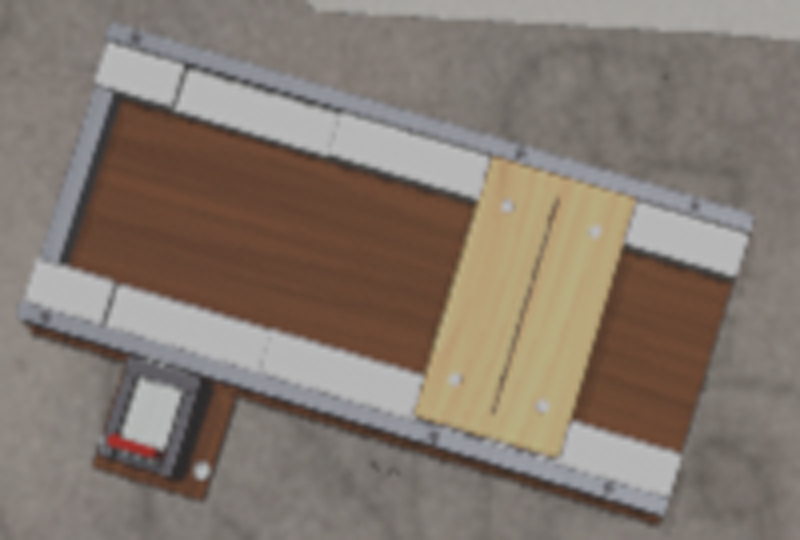

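The crop shows the large board with its black line across the rails, with the notch clear ahead of it. The jig's lip-top corners are at crop (108,27), (752,215), (22,318) and (661,514). The board corners are at (490,157), (635,200), (560,457) and (415,414), and the red tab's top is at about (133,446).

```bash
cat > h.py <<'E'
import numpy as np
from rig import env, solver, get_obs, optics, job
def ray(name,uv,z):
    p=optics.camera_params(name); R=np.array(p["attitude"]); c=np.array(p["xyz"])
    d=R@np.array([(uv[0]-p["cx"])/p["fx"],(uv[1]-p["cy"])/p["fy"],1]); return c+d*(z-c[2])/d[2]
def crop(u,v): return (180+(u+.5)/4-.5,125+(v+.5)/4-.5)
def fit(j,w):
    j,w=np.array(j),np.array(w); jc,wc=j.mean(0),w.mean(0); a,b=j-jc,w-wc
    t=np.arctan2((a[:,0]*b[:,1]-a[:,1]*b[:,0]).sum(),(a*b).sum()); R=np.array([[np.cos(t),-np.sin(t)],[np.sin(t),np.cos(t)]])
    return t,wc-R@jc,R,w-(a@R.T+wc)
E
python3 - <<'E'
from h import *
np.set_printoptions(precision=4,suppress=True)
w=[ray("top",crop(*c),.054)[:2] for c in [(108,27),(752,215),(22,318),(661,514)]]
t,o,R,res=fit([(.104,.21),(.104,-.24),(-.104,.21),(-.104,-.24)],w); print("jig",t,o,res)
toj=lambda c,z:R.T@(ray("top",crop(*c),z)[:2]-o)
for c in [(490,157),(635,200),(560,457),(415,414)]: print("board",toj(c,.063))
print("seams",toj((180,88),.045),toj((333,130),.045),toj((112,300),.045))
print("tab",toj((133,446),.1))
# scene-view projection of jig points for check
p=optics.camera_params("scene")
for q in [(-.169,.1,.086),(0,-.15,.063),(.104,.21,.054),(-.104,-.24,.054)]:
    P=np.r_[R@np.array(q[:2])+o,q[2]]; v=np.array(p["attitude"]).T@(P-p["xyz"]); print("scene",q,p["fx"]*v[0]/v[2]+p["cx"],p["fy"]*v[1]/v[2]+p["cy"],P)
# reachability
for q in [(0,-.26,.15),(0,-.26,.042),(0,-.15,.042),(0,.06,.042),(-.24,.1,.15),(-.2,.1,.088),(-.13,.1,.088)]:
    P=np.r_[R@np.array(q[:2])+o,q[2]]
    out=[]
    for a in np.arange(0,360,30):
        th=t+np.radians(a); M=np.array([[np.cos(th),np.sin(th),0],[np.sin(th),-np.cos(th),0],[0,0,-1.]])
        s=solver.ik(P,M); out.append(None if s is None else round(float(s[6]),1))
    print(q,P,np.hypot(*P[:2]),out)
E
```

```text
jig -0.27190906597793457 [0.6041 0.0953] [[-0.002   0.0004]
 [-0.0004  0.0019]
 [ 0.0015 -0.0051]
 [ 0.001   0.0027]]
board [ 0.0892 -0.0617]
board [ 0.0891 -0.1616]
board [-0.0875 -0.1632]
board [-0.0878 -0.064 ]
seams [0.0776 0.1532] [0.0797 0.0462] [-0.072   0.1538]
tab [-0.1614  0.0998]
scene (-0.169, 0.1, 0.086) 267.7955820880002 218.79819301099135 [0.4682 0.2371 0.086 ]
scene (0, -0.15, 0.063) 345.14920805188257 245.31063100672702 [ 0.5638 -0.0491  0.063 ]
scene (0.104, 0.21, 0.054) 324.79568819918103 197.04084874940585 [0.7607 0.2697 0.054 ]
scene (-0.104, -0.24, 0.054) 329.05412848940375 269.7942165947753 [ 0.4395 -0.1079  0.054 ]
(0, -0.26, 0.15) [ 0.5343 -0.1551  0.15  ] 0.5563502388809767 [-1.0, -0.6, -0.2, 0.3, 0.7, 1.1, 1.5, 1.9, 2.3, -2.2, -1.7, -1.2]
(0, -0.26, 0.042) [ 0.5343 -0.1551  0.042 ] 0.5563502388809767 [-0.9, -0.6, -0.2, 0.1, 0.5, 0.9, 1.2, 1.6, 2.0, 2.4, -1.8, -1.3]
(0, -0.15, 0.042) [ 0.5638 -0.0491  0.042 ] 0.5659725923195139 [-1.0, -0.7, -0.3, 0.1, 0.4, 0.8, 1.1, 1.5, 1.9, 2.2, -2.0, -1.5]
(0, 0.06, 0.042) [0.6202 0.1531 0.042 ] 0.6388599116507574 [-1.4, -1.0, -0.7, -0.3, 0.1, 0.5, 0.9, 1.3, 1.6, 2.0, 2.4, -1.8]
(-0.24, 0.1, 0.15) [0.3998 0.2561 0.15  ] 0.4748010101502221 [-1.8, -1.4, -1.0, -0.7, -0.3, 0.2, 0.6, 1.0, 1.4, 1.8, 2.2, 2.6]
(-0.2, 0.1, 0.088) [0.4383 0.2454 0.088 ] 0.502336048330565 [-1.7, -1.3, -0.9, -0.6, -0.2, 0.2, 0.6, 1.0, 1.4, 1.7, 2.1, 2.5]
(-0.13, 0.1, 0.088) [0.5058 0.2266 0.088 ] 0.5541896257821745 [-1.6, -1.2, -0.8, -0.5, -0.1, 0.3, 0.7, 1.1, 1.5, 1.8, 2.2, -1.8]
```

The fit is consistent to a few mm, with the board centred at jig (1, -113). I'll push with the fingers half open, straddling the middle, so the board stays square.

```bash
cat >> h.py <<'E'
T=-0.2719; O=np.array([.6041,.0953]); RJ=np.array([[np.cos(T),-np.sin(T)],[np.sin(T),np.cos(T)]])
def W(x,y,z): return np.r_[RJ@np.array([x,y])/1000+O,z/1000]
def ori(a):
    th=T+np.radians(a); return np.array([[np.cos(th),np.sin(th),0],[np.sin(th),-np.cos(th),0],[0,0,-1.]])
def st(l):
    o=get_obs(); f=o["wrist_force"]; e=RJ.T@(o["eef_pos"][:2]-O)*1000
    print(l,"t%.1f"%o["t"],"jig",e.round(1),"z%.1f"%(o["eef_pos"][2]*1000),"Fjig",(RJ.T@f[:2]).round(1),"Fz%.1f"%f[2],"gap%.2f"%o["finger_gap"])
E
python3 - <<'E'
from h import *
import cv2
env.movep(W(0,-205,150),ori(90)); st("above")
env.move_gripper(.5); st("grip")
env.line_to(W(0,-205,38),speed=.15,guard=10); st("down")
print(env.line_to(W(0,-120,38),speed=.06,guard=12)); st("push")
cv2.imwrite("pics/top1.png",optics.read_camera("top")[125:260,180:380].repeat(4,0).repeat(4,1))
E
```

```text
above t3.0 jig [ 1.00e-01 -2.04e+02] z150.0 Fjig [-0.   0.6] Fz0.1 gap1.00
grip t3.4 jig [   0. -205.] z150.0 Fjig [0.2 0.2] Fz-0.4 gap0.50
down t4.3 jig [   0.3 -205.1] z38.5 Fjig [-0.1 -0.2] Fz-0.9 gap0.50
False
push t5.9 jig [  -0.  -119.9] z38.0 Fjig [ 0.2 -2.1] Fz1.2 gap0.50
```

View pics/top1.png

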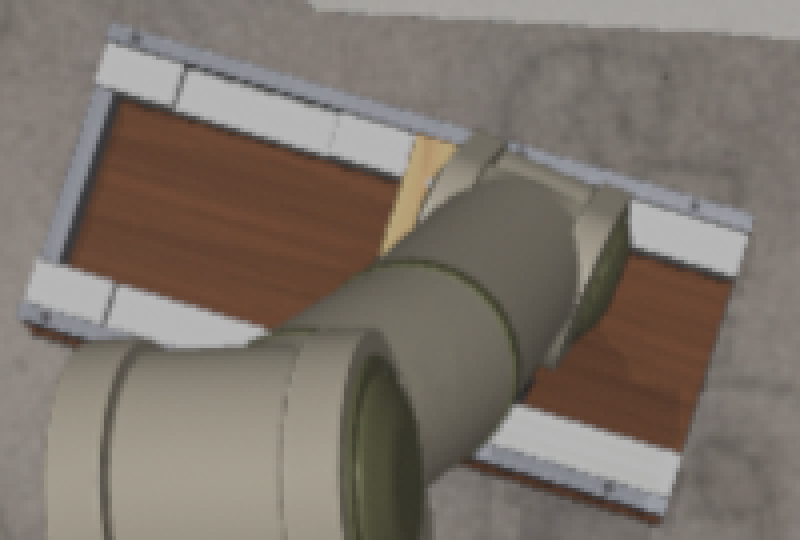

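The board slid squarely: its leading corner is now at crop (415,138), about 52 mm further on, with the 2 N friction load expected. I'll continue to the notch and slow down near the end.

Run:
```python
from h import *
import cv2
print(env.line_to(W(0,20,38),speed=.08,guard=12)); st("a")
for y in (28,32,36,40):
    g=env.line_to(W(0,y,38),speed=.03,guard=10); st(y)
    if g: break
e=RJ.T@(get_obs()["eef_pos"][:2]-O)*1000
env.line_to(W(0,e[1]-25,38),speed=.1); env.line_to(W(0,e[1]-25,150),speed=.2); st("up")
env.movep(W(-230,100,150),ori(180)); st("clear")
for n in("top","scene"): cv2.imwrite(f"pics/{n}2.png",optics.read_camera(n))
a=cv2.imread("pics/top2.png")[125:260,180:380]; b=cv2.imread("pics/scene2.png")[180:315,230:430]
cv2.imwrite("pics/two2.png",np.vstack([cv2.resize(i,None,fx=2.2*1,fy=2.2,interpolation=cv2.INTER_CUBIC) if 0 else cv2.resize(i,(440,297),interpolation=cv2.INTER_CUBIC) for i in(a,b)]))
```

```text
False
a t7.9 jig [-0.1 20.5] z38.0 Fjig [-0.4 -0.8] Fz-1.3 gap0.50
28 t8.3 jig [ 0.  28.5] z38.0 Fjig [-0.2 -0.5] Fz-0.1 gap0.50
32 t8.6 jig [-0.  32.4] z38.0 Fjig [-0.5  0.6] Fz0.6 gap0.50
36 t8.8 jig [ 0.  36.5] z38.0 Fjig [ 0.  -0.4] Fz-0.7 gap0.50
40 t9.1 jig [ 0.1 40.1] z38.1 Fjig [ 0.1 -1.2] Fz-0.2 gap0.50
up t10.2 jig [-0.6 15.6] z149.4 Fjig [-0.8  0. ] Fz-0.7 gap0.50
clear t11.2 jig [-229.1   99.7] z149.5 Fjig [0.1 0.3] Fz0.6 gap0.50
```

View pics/two2.png

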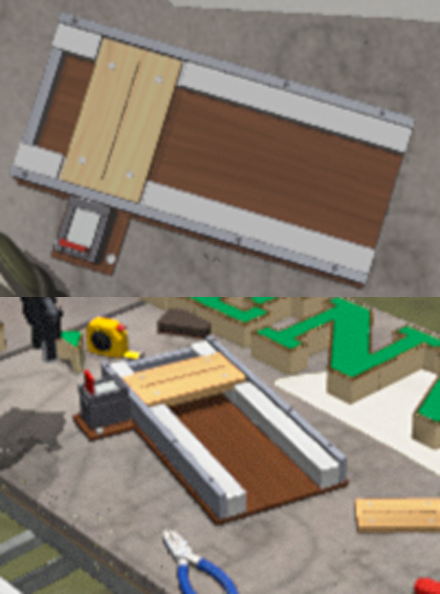

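Both views show the board over the notch, square, with its top about level with the lips. I'll triangulate its top corners from both views to confirm the height.

```bash
cat > tri.py <<'E'
from h import *
import cv2
def quad(n,img,near):
    hsv=cv2.cvtColor(img,cv2.COLOR_BGR2HSV); m=cv2.inRange(hsv,(12,60,130),(28,160,255)); m=cv2.morphologyEx(m,cv2.MORPH_CLOSE,np.ones((5,5)))
    cs=[c for c in cv2.findContours(m,0,1)[0] if cv2.contourArea(c)>200 and cv2.pointPolygonTest(c,near,False)>=0]
    c=cv2.convexHull(cs[0]); return cv2.approxPolyDP(c,.04*cv2.arcLength(c,True),True)[:,0].astype(float)
def P(n):
    p=optics.camera_params(n); R=np.array(p["attitude"]).T; K=np.array([[p["fx"],0,p["cx"]],[0,p["fy"],p["cy"]],[0,0,1]])
    return K@np.c_[R,-R@p["xyz"]]
def proj(n,X): v=P(n)@np.r_[X,1]; return v[:2]/v[2]
E
python3 - <<'E'
from tri import *
a=cv2.imread("pics/top2.png"); b=cv2.imread("pics/scene2.png")
c=W(0,95,53)
for z in(53,63):
    print(z,[proj("scene",W(x,y,z)).round(1).tolist() for x,y in((90,147),(90,47),(-90,47),(-90,147))])
qa=quad("top",a,tuple(map(float,proj("top",c))));qb=quad("scene",b,tuple(map(float,proj("scene",c))))
print("jig corners if z=53",[(RJ.T@(ray("top",q,.053)[:2]-O)*1000).round(1).tolist() for q in qa]); print("scene quad",qb.tolist())
# pairwise match by jig coords
for q in qa:
    w=ray("top",q,.053); u=min(qb,key=lambda u:np.linalg.norm(u-proj("scene",w)))
    X=cv2.triangulatePoints(P("top"),P("scene"),q.reshape(2,1),u.reshape(2,1))[:,0]; X=X[:3]/X[3]; print((RJ.T@(X[:2]-O)*1000).round(1),"z %.1f"%(X[2]*1000))
cv2.imwrite("pics/s3.png",cv2.resize(b[195:255,260:360],None,fx=8,fy=8,interpolation=cv2.INTER_CUBIC))
E
```

```text
53 [[329.0, 204.8], [341.5, 216.1], [295.5, 228.3], [284.2, 216.1]]
63 [[328.9, 202.4], [341.5, 213.7], [295.3, 225.8], [284.0, 213.7]]
jig corners if z=53 [[87.6, 148.2], [87.6, 53.0], [-87.9, 51.4], [-88.4, 145.9]]
scene quad [[341.0, 215.0], [299.0, 229.0], [286.0, 217.0], [328.0, 205.0]]
[ 87.3 148.6] z 52.2
[88.7 52. ] z 55.3
[-82.4  50.4] z 45.9
[-86.3 146.1] z 48.9
```

View pics/s3.png

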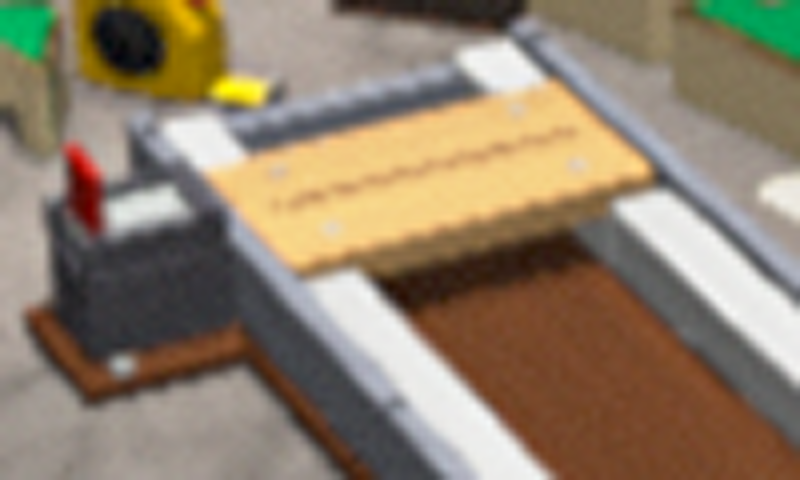

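Seated: the corners average z ≈ 51 mm (53 expected seated, 63 riding), and the board's -y face sinks behind the rails. Next is the bolt, with shut fingers.

Run:
```python
from tri import *
env.move_gripper(0.0)
env.line_to(W(-210,100,150),speed=.15); env.line_to(W(-210,100,83),speed=.12,guard=10); st("down")
print(env.line_to(W(-150,100,83),speed=.05,guard=18)); st("p1")
g=False; x=-150
while not g and x<-132:
    x+=4; g=env.line_to(W(x,100,83),speed=.02,guard=12); st(x)
env.pause(.2); st("hold")
e=RJ.T@(get_obs()["eef_pos"][:2]-O)*1000
env.line_to(W(e[0]-40,100,83),speed=.1); env.line_to(W(-235,100,160),speed=.15); st("clear")
a=optics.read_camera("top"); b=optics.read_camera("scene")
cv2.imwrite("pics/top4.png",a); cv2.imwrite("pics/scene4.png",b)
cv2.imwrite("pics/two4.png",np.vstack([cv2.resize(i,(600,300),interpolation=cv2.INTER_CUBIC) for i in(a[170:250,185:345],b[185:265,240:400])]))
```

```text
down t12.8 jig [-210.1  100.1] z83.2 Fjig [-0.4  0.1] Fz-0.3 gap0.00
False
p1 t14.1 jig [-149.8  100.1] z83.0 Fjig [0.1 1. ] Fz-0.2 gap0.00
-146 t14.5 jig [-145.8  100.1] z83.0 Fjig [-0.6  0.1] Fz1.2 gap0.00
-142 t14.8 jig [-141.6  100.1] z83.0 Fjig [-0.6  1.4] Fz-0.0 gap0.00
-138 t15.2 jig [-137.6  100. ] z83.0 Fjig [0.2 0.5] Fz-0.0 gap0.00
-134 t15.4 jig [-137.7   99.8] z82.6 Fjig [ 0.5 -0.6] Fz-0.1 gap-0.00
hold t15.6 jig [-137.9   99.6] z82.4 Fjig [-0.8  0.3] Fz-0.7 gap0.00
clear t16.9 jig [-234.5  100. ] z159.8 Fjig [ 0.6 -1.3] Fz-0.1 gap0.01
```

View pics/two4.png

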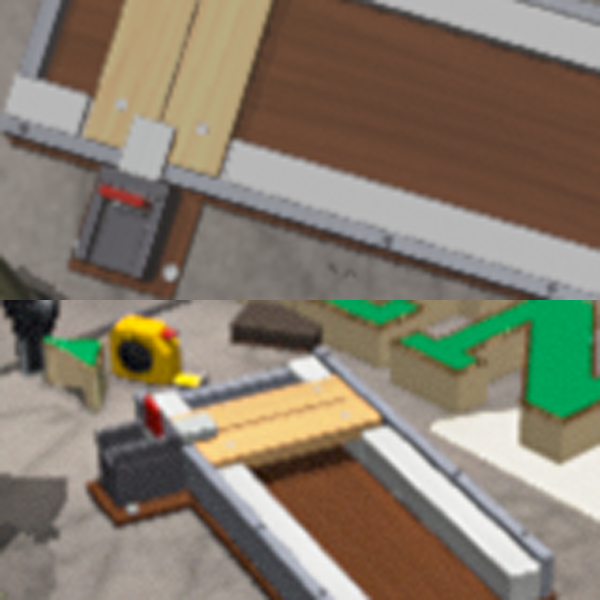

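The bar lies across the board and the tab is at the front of the housing. I'll measure the tab's travel from the red centroid in both pictures.

Run:
```python
from tri import *
for n in("top","scene"):
    r=[]
    for k in(2,4):
        i=cv2.imread(f"pics/{n}{k}.png").astype(int); c=proj(n,W(-145,100,90)); m=((i[...,2]-np.maximum(i[...,1],i[...,0]))>50)
        yy,xx=np.nonzero(m); s=np.hypot(xx-c[0],yy-c[1])<25; uv=np.array([xx[s].mean(),yy[s].mean()])
        r.append(uv); print(n,k,s.sum(),uv.round(2), "jig at z100" ,(RJ.T@(ray(n,uv,.1 if n=="top" else .088)[:2]-O)*1000).round(1))
# bolt tip: far end of bar, top crop (150,118)&(175,127) at 3.75x
for c in((133,117),(174,128)): print("tip",(RJ.T@(ray("top",(185+(c[0]+.5)/3.75-.5,170+(c[1]+.5)/3.75-.5),.06)[:2]-O)*1000).round(1))
```

```text
top 2 31 [212.19 236.13] jig at z100 [-161.9  101.5]
top 4 37 [216.95 221.7 ] jig at z100 [-123.  101.]
scene 2 57 [274.33 211.98] jig at z100 [-131.7  131.8]
scene 4 58 [281.29 212.72] jig at z100 [-112.3  114.7]
tip [-66.5 117.8]
tip [-65.7  87.7]
```

Travel measures 38.9 mm and the tip is at x ≈ -66 (-67 expected), both consistent with home. A second, firmer push will confirm the stop.

Run:
```python
from tri import *
env.line_to(W(-190,100,84),speed=.15)
env.line_to(W(-146,100,84),speed=.08,guard=15); st("near")
print(env.line_to(W(-128,100,84),speed=.025,guard=25)); st("stop")
env.line_to(W(-185,100,84),speed=.1); env.line_to(W(-235,100,180),speed=.15); env.pause(.3); st("clear")
a=optics.read_camera("top"); b=optics.read_camera("scene"); cv2.imwrite("pics/top5.png",a)
i=a.astype(int); c=proj("top",W(-130,100,90)); m=((i[...,2]-np.maximum(i[...,1],i[...,0]))>50); yy,xx=np.nonzero(m); s=np.hypot(xx-c[0],yy-c[1])<25
print("tab",(RJ.T@(ray("top",(xx[s].mean(),yy[s].mean()),.1)[:2]-O)*1000).round(1))
cv2.imwrite("pics/scene5.png",np.vstack([a[120:300,110:640],cv2.resize(b,(530,398))]))
```

```text
near t18.5 jig [-146.2   99.7] z83.9 Fjig [ 0.2 -1.1] Fz-0.0 gap0.00
True
stop t19.0 jig [-137.8   99.9] z83.6 Fjig [-1.2  0.6] Fz1.4 gap0.00
clear t20.8 jig [-234.9   99.8] z179.4 Fjig [-0.1  0.2] Fz-1.0 gap-0.00
tab [-123.  101.]
```

View pics/scene5.png

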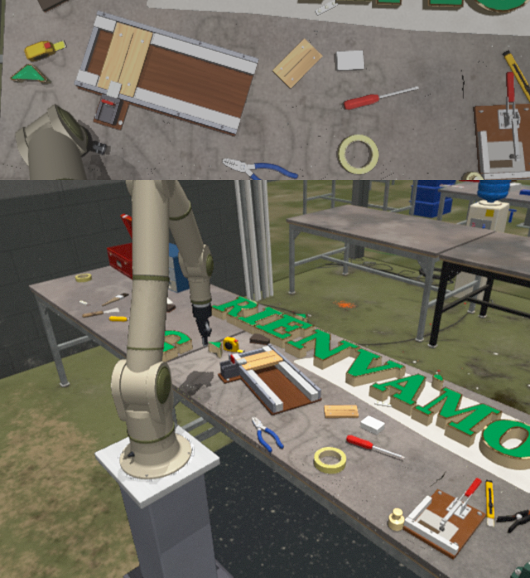

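The firmer 25 N push stopped at the same place, and the tab didn't move, so the bolt is against its stop. The pictures show the board in the notch under the bolt, the bystanders where they were, and the gripper clear.

```bash
python3 -c "
from rig import job; job.sign_off()"
```

```text
the job is handed in; nothing more can be done
```

The board is in the locating notch and locked under the slide bolt. I handed the job in at about 21 s on the robot's clock. I pushed the board along the rails with half-open fingertips, needing about 2 N. I then pushed the red tab home with shut fingers.

**Board seated:** its top corners triangulate to about 51 mm on average (53 mm expected seated, 63 mm still riding on the rails). The individual corners scattered from 46 to 55 mm because the view is coarse. The bolt passing over the board also shows it is down, because a riding board would have blocked it.

**Bolt home:** pushes of 12 N and then 25 N both stopped at the same point. The tab's measured travel was 38.9 mm against the nominal 40 mm, which is within pixel error. The bolt's tip is at jig x ≈ -66 mm (-67 mm expected).

**Surroundings:** by eye in the final pictures, the listed tools and blocks look unmoved. The gripper was touching nothing when I handed in.

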